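# Open the spring lid of a cuvette reader

## Task

Open the cuvette reader for loading: press the release tab in front of its lid so that the lid springs up, then push the lid all the way back to its stop and leave it standing open with the tab let go. Work gently with the fingertips or the outside of the fingers only: pinch and lift nothing, do not shove the reader along the bench, and leave the bottle, beaker, jar and tube rack where they stand.

Things in the scene. Friction and masses are not known exactly. Their poses are not given: they have to be found in the camera images.
- reader: White bench-top cuvette reader, 220 (x, front to back) x 170 (y) x 75 mm high (flat top), about 3 kg, loose on rubber feet. Origin: centre of its underside; x to its back, y to its left, z up; its front (-x) is turned roughly to the robot. Release tab near the front of its top, behind it the lid, both centred at y = +20 mm. A flat dark display lies along the right side.
- tab_top (a point): Centre of the upper face of the release tab: ribbed grey paddle 32 (x) x 44 (y) x 5 mm, 87 mm above the bench (12 mm above the reader's top), centre 32 mm in front of the lid's edge. Pressed down, it tips about an axis 42 mm behind this point; 1.7 N starts it, the lid is let go at about 5 mm down, its stop is at 8 mm with 4.5 N. It springs back. Axes as the reader's.
- tab (a joint): Angle of the release tab, rad: 0 at rest, lets the lid go at about 0.13, stop at 0.19.
- lid_edge (a point): Middle of the lid's front edge, half-way through its thickness. The lid is a grey plate 92 (x) x 100 (y) x 12 mm, its upper face 89 mm above the bench when shut; under the front edge, 40 mm left of its middle, hangs a small steel catch (12 mm wide, 17 mm long). Axes turn with the lid: x from this edge to the hinge, y along the edge.
- lid_hinge (a point): Middle of the lid's hinge line, 95 mm behind the front edge and 83 mm above the bench; the hinge line runs along the reader's y. Axes turn with the lid.
- lid (a joint): Opening angle of the lid about its hinge at the back, rad: 0 shut and latched, 1.57 upright, 1.92 at its stop, leaning back. Let go, it springs up within about 1 s to about 1.25 and stays; beyond that its stiff hinge must be pushed (1 to 3 N near the edge) and holds the lid wherever it is left.
- bottle: Bystander: glass bottle with a blue cap, 60 mm across, 135 mm high, standing beside the reader. Origin: centre of its underside.
- beaker: Bystander: glass beaker, 60 mm across, 75 mm high. Origin: centre of its underside.
- jar: Bystander: amber jar with a white lid, 52 mm across, 70 mm high. Origin: centre of its underside.
- rack: Bystander: white rack with eight capped tubes, 110 (x) x 50 (y) x 56 mm high, on the right of the reader. Origin: centre of its underside.

How it is judged:
On the way, in this order (a step that is already met when the one before it is completed fails the run):
1. the release tab is pressed down with the fingers (value of joint tab above 0.09 rad and contact force between the fingers and tab above 0.3 N).
2. the lid springs up, at least 0.8 rad (46 degrees) (value of joint lid above 0.8 rad).
3. the lid is pushed back to its stop, at least 1.78 rad (102 degrees) (value of joint lid above 1.78 rad), for 0.2 s.
At the end, for the whole second after the job is handed in: The lid stands open at 1.78 rad (102 degrees) or more, the tab is back up (under 0.03 rad), the reader is at rest on the bench, within 20 mm of where it stood and not tilted by more than 0.1 rad, and the bottle, beaker, jar and rack are within 20 mm of their places and upright to 0.3 rad (value of joint lid above 1.78 rad and value of joint tab below 0.03 rad and linear speed of reader below 0.02 m/s and not (distance of reader from where it was at the start of the episode above 0.02 m or angle between reader's own z axis and vertical above 0.1 rad) and not (distance of any of bottle, beaker, jar, rack from where it was at the start of the episode above 0.02 m or angle between any of bottle, beaker, jar, rack's own z axis and vertical above 0.3 rad)); the robot touches nothing.
It fails at once if the reader is shoved or lifted more than 20 mm, or tipped by more than 0.1 rad (distance of reader from where it was at the start of the episode above 0.02 m or angle between reader's own z axis and vertical above 0.1 rad).
It fails at once if the bottle, beaker, jar or rack is moved more than 20 mm, or tipped by more than 0.3 rad (distance of any of bottle, beaker, jar, rack from where it was at the start of the episode above 0.02 m or angle between any of bottle, beaker, jar, rack's own z axis and vertical above 0.3 rad).
It fails at once if the lid or the tab is pinched or forced with more than 35 N (contact force between the fingers and lid above 35 N or contact force between the fingers and tab above 35 N).
It also fails if it takes over 48 s, if anything falls off the work surface, if the arm or the gripper's body presses on something with over 40 N, if the wrist force passes 120 N, or if a joint passes its speed limit or range.

## Robot

A 6-joint arm with a two-finger parallel gripper is mounted at the origin on the work surface. World frame = base frame: x ahead of the robot, y to its left, z up, the work surface at z = 0. Lengths are in m, angles in rad, forces in N, time in s.
With the tool pointing down it reaches from about 0.325 to 0.9 m from the base axis. Payload 6.1 kg.
Tool frame: the origin (TCP) lies where the fingers leave the gripper's body, on its centre line; the fingertips stand 73 mm ahead of it and the grasp point (between the pads) lies 54 mm ahead of it (env.grip_depth is the distance from the TCP to the grasp point, in m); x points along the fingers, y is the direction in which the jaws open and shut, and the axes are right-handed (so a half turn about x gives the same grasp; the last joint's range is limited). The gripper opens to 85 mm and grips with 20 to 120 N. Pads are 22 mm wide; open, the fingers measure 114 mm over their backs; the gripper's body (76 mm by 85 mm) begins 54 mm behind the grasp point. The pads swing forward as they close: fully open they stand 13 mm farther back than shut.
Start: joints at [-1.386, 0.22, 1.526, -0, 1.395, -0.126], TCP at [0.191, -0.595, 0.304] pointing down, gripper open.
Joint ranges: [-2.98, 2.98], [-0.91, 2.08], [0.09, 2.57], [-1.24, 4.39], [0.2, 2.65], [-2.68, 2.68]. Speed limits (rad/s): [2.57, 2.57, 3.01, 3.14, 3.14, 3.14].

## Interface

Orientations are given as a rotation vector (axis times angle).
In Python, from bench import env, eyes, nets gives the robot as it stands. Calls block until the motion is done:
- env.move_ptp(position, orientation): joint-space move of the TCP to a pose.
- env.move_straight(position, ori=None, rate=0.15, stop_force=None): straight line of the TCP; ori=None keeps the orientation; rate is the mean speed in m/s. With stop_force (N) it stops when the force on the tool has changed by that much, and returns True; else False.
- env.move_j(angles): joint-space move.
- env.open_jaws() and env.grasp(f_grip=None): open the fingers fully, or close them until they stop; f_grip is the grip in N (None keeps the last).
- env.dwell(seconds).
- env.solve_ik(position, orientation): joint angles nearest the present ones, or None.
- env.state(): the state.
- eyes.read_camera(name): name is "scene" or "top" or "wrist"; returns a dict with "frame" (384x512x3 uint8, blue, green, red), "fx", "fy", "cx", "cy" (pixels), "distortion" ([k1, k2, p1, p2, k3] as OpenCV has them; the pictures are not rectified), "cam_to_world" (4x4, takes a point from camera to world coordinates); the wrist camera has in their place "mount" (4x4, takes a point from camera to tool coordinates, whose origin is the TCP and whose axes are the tool frame's). Camera axes: x right, y up, looking along -z (the intrinsics and any distortion apply to the point x, -y, -z); pixel columns grow to the right and rows downward; lengths in m; the calibration is good to about 2 mm. A picture is of the moment at which its call begins: read the wrist's pose just before it. There is no depth.
A pose or a line that the arm cannot do raises env.IKError and nothing moves.
- env.finish_job(): hands the job in, once; it reports no verdict.
Trained networks look in a picture, given as the dict that the camera call returned (one of the last four; its "shot" number tells which), for a name from the list of things; names that differ only in an ending like _2 or _b are one class to them, and where a whole thing is asked for, a point or a joint stands for the part that bears it (a point fixed in the world has none). Each returns a list of dicts, best first, with "score" (0 to 1); they miss things now and then, are a little off and sometimes report something else, mostly with a low value. They report only what shows in the picture. A call takes as long as a camera call.
- nets.look_for(picture, thing): "point" ([column, row] as shares, 0 to 1, of the picture: columns of its width, rows of its height, amid what is visible of it).
- nets.cut_out(picture, thing): "region" (384x512 bool, what is visible of it) and "point" ([column, row] as shares, 0 to 1, of the picture: columns of its width, rows of its height, amid what is visible of it).
The state is a dict: "time": time; "qpos": joint angles; "qd": joint speeds; "effort": joint torques, N m; "tcp_pos": TCP position; "eef_rot": TCP orientation; "contact_force": force on the tool from outside, world axes, zero at the start; "wrist_torque": the same for the moment, N m; "opening": finger opening in m.
Only numpy, scipy, OpenCV 4.12 (cv2) and the standard library are available. Lean on these libraries where they do the work, as an engineer would, in place of code of your own. Each camera call takes 0.05 s, during which the arm holds its last target.

## Working session

There is one attempt and no reset: what is moved stays moved. The work goes in short steps, each a Python script; the robot and the scene stay as the last script left them, time stands still between calls to the robot, and variables do not carry over. Pictures are saved under pics/ and viewed, and the job is handed in when it is done.

```bash
ls; mkdir -p pics
cat > h.py <<'E'
import numpy as np, cv2
from bench import env, eyes, nets
def shot(cam,name):
    p=eyes.read_camera(cam); cv2.imwrite('pics/'+name+'.png',p['frame']); return p
def K(p): return np.array([[p['fx'],0,p['cx']],[0,p['fy'],p['cy']],[0,0,1.]])
def ray(p,uv):
    u=cv2.undistortPoints(np.array([[uv]],float),K(p),np.array(p['distortion'],float))[0,0]
    T=np.array(p['cam_to_world']); d=T[:3,:3]@np.array([u[0],-u[1],-1.]); return T[:3,3],d
def at_z(p,uv,z):
    o,d=ray(p,uv); return o+d*(z-o[2])/d[2]
def px(p,X):
    T=np.linalg.inv(np.array(p['cam_to_world'])); c=T[:3,:3]@np.array(X)+T[:3,3]
    return cv2.projectPoints(np.array([[c[0],-c[1],-c[2]]]),np.zeros(3),np.zeros(3),K(p),np.array(p['distortion'],float))[0][0,0]
E
python3 - <<'E'
from h import *
for c in ['top','scene']:
    p=shot(c,c+'0')
    print(c,np.round(p['cam_to_world'],3).tolist())
    for n in ['reader','tab','lid','tab_top','lid_edge','lid_hinge','bottle','beaker','jar','rack']:
        r=nets.look_for(p,n)
        for q in r[:2]:
            uv=np.array(q['point'])*[512,384]
            z={'tab':.087,'tab_top':.087,'lid':.089,'lid_edge':.083,'lid_hinge':.083,'reader':.075,'rack':.05}.get(n,.06)
            print(n,round(q['score'],2),uv.round(1),at_z(p,uv,z).round(3))
s=env.state();print(s['time'],s['tcp_pos'],s['eef_rot'])
E
```

```text
pics
top [[0.001, 0.981, -0.192, 0.412], [-1.0, -0.001, -0.01, 0.047], [-0.01, 0.192, 0.981, 0.941], [0.0, 0.0, 0.0, 1.0]]
reader 0.83 [289.  192.3] [ 0.574 -0.035  0.075]
tab 0.61 [292.6 226.6] [ 0.493 -0.04   0.087]
lid 0.88 [276.6 194.2] [ 0.567 -0.005  0.089]
tab_top 0.75 [290.9 229.2] [ 0.488 -0.037  0.087]
lid_edge 0.75 [281.8 188.9] [ 0.58  -0.018  0.083]
lid_hinge 0.8 [281.1 191.4] [ 0.574 -0.016  0.083]
bottle 0.86 [215.9 178. ] [0.611 0.136 0.06 ]
bottle 0.25 [289.9 190. ] [ 0.582 -0.039  0.06 ]
beaker 0.75 [230.  233.7] [0.48  0.101 0.06 ]
jar 0.62 [352.3 204.8] [ 0.546 -0.184  0.06 ]
rack 0.74 [336.3 150.7] [ 0.681 -0.155  0.05 ]
scene [[0.346, -0.659, 0.668, 1.151], [0.938, 0.239, -0.25, -0.165], [0.005, 0.713, 0.701, 0.69], [0.0, 0.0, 0.0, 1.0]]
reader 0.58 [221.9 221.9] [ 0.619 -0.035  0.075]
tab 0.56 [197.6 174.1] [ 0.502 -0.046  0.087]
lid 0.91 [223.6 199.1] [ 0.582 -0.02   0.089]
tab_top 0.58 [201.4 173.4] [ 0.502 -0.039  0.087]
lid_edge 0.83 [223.9 199. ] [ 0.576 -0.018  0.083]
lid_edge 0.5 [309.3 197.7] [0.625 0.125 0.083]
lid_hinge 0.82 [224.5 197.9] [ 0.574 -0.016  0.083]
bottle 0.92 [307.7 200. ] [0.609 0.131 0.06 ]
beaker 0.69 [266.2 164.9] [0.493 0.094 0.06 ]
jar 0.55 [129.6 233.6] [ 0.578 -0.19   0.06 ]
rack 0.65 [163.2 294.1] [ 0.711 -0.162  0.05 ]
1.1 [ 0.19112804 -0.59506394  0.30390336] [ 2.05372761  0.3217658  -2.0538002 ]
```

Run:
```python
import cv2
a=cv2.imread('pics/top0.png')[110:270,190:400]; cv2.imwrite('pics/top0c.png',cv2.resize(a,None,fx=3.6,fy=3.6,interpolation=cv2.INTER_CUBIC))
a=cv2.imread('pics/scene0.png')[130:340,90:350]; cv2.imwrite('pics/scene0c.png',cv2.resize(a,None,fx=2.8,fy=2.8,interpolation=cv2.INTER_CUBIC))
```

```text
(no output)
```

View pics/top0c.png

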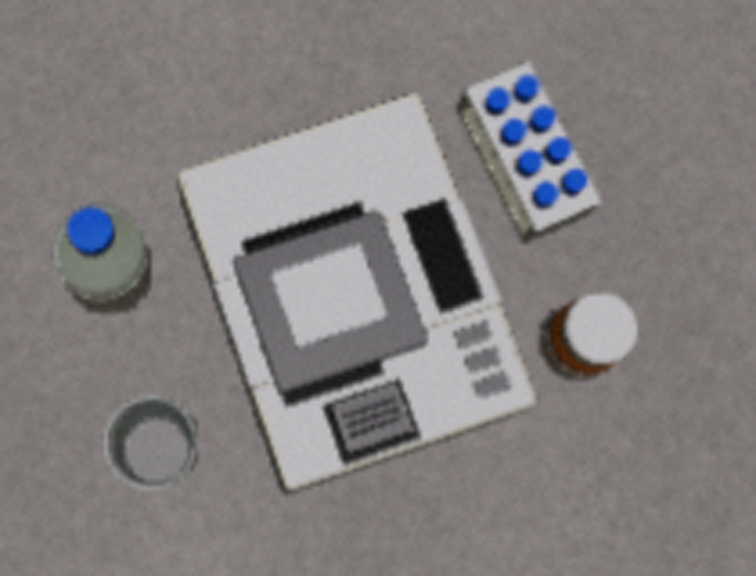

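View pics/scene0c.png

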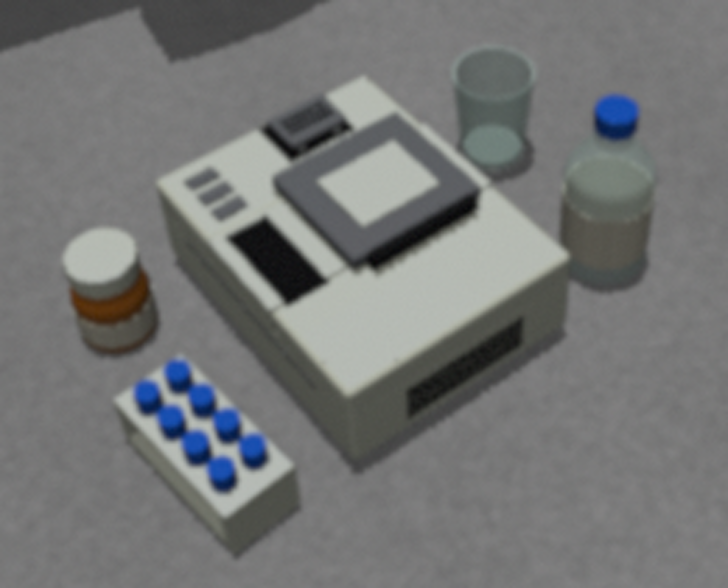

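Run:
```python
from h import *
p=eyes.read_camera('top')
f=lambda c,z: at_z(p,np.array(c)/3.6+[190,110]-0.36,z)[:2]
C=np.array([f(c,.075) for c in [(288,490),(535,403),(418,95),(182,172)]])
M=np.array([(-.11,.085),(-.11,-.085),(.11,-.085),(.11,.085)])
L=np.array([f(c,.089) for c in [(285,392),(428,340),(380,212),(237,257)]])
def fit(M,C):
    a=M-M.mean(0);b=C-C.mean(0)
    th=np.arctan2((a[:,0]*b[:,1]-a[:,1]*b[:,0]).sum(),(a*b).sum())
    R=np.array([[np.cos(th),-np.sin(th)],[np.sin(th),np.cos(th)]])
    t=C.mean(0)-R@M.mean(0)
    return th,R,t,np.linalg.norm(M@R.T+t-C,axis=1)
th,R,t,e=fit(M,C);print('reader',th,t,e)
ML=np.array([(0,.05),(0,-.05),(.092,-.05),(.092,.05)])
t2,R2,l,e2=fit(ML,L);print('lid',t2,l,e2,'in reader',R.T@(l-t))
tb=f((371,418),.087);print('tab',tb,R.T@(tb-t), 'rel lid',R.T@(tb-l))
ps=eyes.read_camera('scene')
for nm,lx,ly,z in [('lidedge',*(R.T@(l-t)),.083),('tab',*(R.T@(tb-t)),.087),('c1',-.11,.085,.075),('c2',.11,.085,.075),('c3',.11,-.085,.075),('c4',-.11,-.085,.075)]:
    w=np.r_[R@[lx,ly]+t,z]
    print(nm,w.round(3),'scene crop',((px(ps,w)-[90,130])*2.8).round(0))
```

```text
reader 0.3233435039316267 [ 0.5809812  -0.03370461] [0.00213589 0.00366229 0.0031211  0.003947  ]
lid 0.32979763214044794 [ 0.52624431 -0.03262784] [0.00233407 0.00312999 0.00321115 0.002085  ] in reader [-0.0515582  0.018413 ]
tab [ 0.49526555 -0.04064534] [-0.08347906  0.02065412] rel lid [-0.03192086  0.00224112]
lidedge [ 0.526 -0.033  0.083] scene crop [331. 147.]
tab [ 0.495 -0.041  0.087] scene crop [307. 116.]
c1 [0.45  0.012 0.075] scene crop [363.  70.]
c2 [0.658 0.082 0.075] scene crop [571. 253.]
c3 [ 0.712 -0.079  0.075] scene crop [343. 395.]
c4 [ 0.504 -0.149  0.075] scene crop [151. 176.]
```

```bash
cat >> h.py <<'E'
from scipy.spatial.transform import Rotation as Ro
TH=0.325; Rr=np.array([[np.cos(TH),-np.sin(TH)],[np.sin(TH),np.cos(TH)]]); T0=np.array([.581,-.0337])
def W(x,y,z): return np.r_[Rr@[x,y]+T0,z]
def ori(s):
    X=np.array([0,0,-1.]);Y=s*np.r_[Rr[:,1],0];return Ro.from_matrix(np.c_[X,Y,np.cross(X,Y)]).as_rotvec()
def best(P):
    c=[(abs(env.solve_ik(P,ori(s))[5]),s) for s in (1,-1) if env.solve_ik(P,ori(s)) is not None]
    print(c);return ori(min(c)[1])
E
python3 - <<'E'
from h import *
env.grasp(20)
P=W(-.087,.02,.19); o=best(P)
env.move_ptp(P,o)
s=env.state();print(s['time'],s['tcp_pos'],s['contact_force'],s['opening'])
shot('top','top1');shot('wrist','wr1');shot('scene','scene1')
a=cv2.imread('pics/top1.png')[110:270,190:400]; b=cv2.imread('pics/scene1.png')[110:270,130:340]
cv2.imwrite('pics/c1.png',cv2.resize(np.vstack([a,b]),None,fx=1.85,fy=1.85))
E
```

```text
[(np.float64(2.141777104485084), 1), (np.float64(0.9998155491047092), -1)]
4.25 [ 0.49243737 -0.04331456  0.19027196] [0.74053172 0.01453243 0.01445485] 0.00022992534199100785
```

View pics/c1.png

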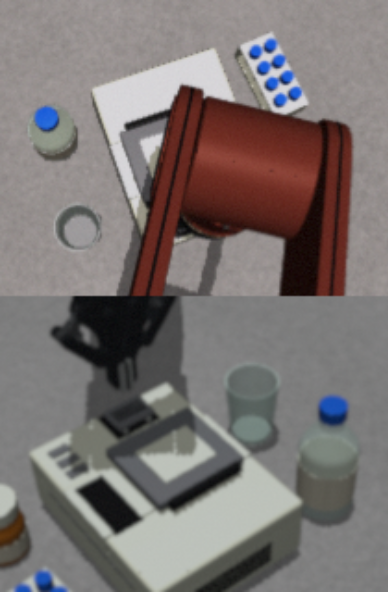

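View pics/wr1.png

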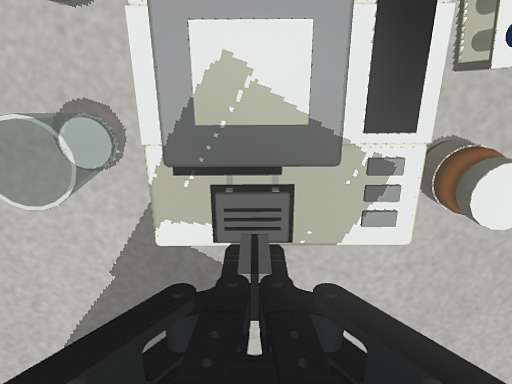

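Run:
```python
from h import *
s=env.state()
p=eyes.read_camera('wrist'); m=np.array(p['mount']); print(m.round(3))
T=np.eye(4);T[:3,:3]=Ro.from_rotvec(s['eef_rot']).as_matrix();T[:3,3]=s['tcp_pos']
p['cam_to_world']=T@m; print((T@m)[:3,3])
for n,P in [('tab',W(-.0835,.02,.087)),('edge',W(-.0515,.02,.083)),('tip',W(-.087,.02,.117)),('presspt',W(-.087,.02,.087))]: print(n,px(p,P).round(1))
q=nets.look_for(p,'tab_top')[0];uv=np.array(q['point'])*[512,384];print(uv,at_z(p,uv,.087),W(-.0835,.02,.087))
uv=(253,212);w=at_z(p,uv,.087);print('tab by eye',Rr.T@(w[:2]-T0)); 
w=at_z(p,(253,165),.089);print('lid upper edge by eye',Rr.T@(w[:2]-T0)); 
for c in [(157,245),(411,245)]: print(Rr.T@(at_z(p,c,.075)[:2]-T0))
```

```text
[[-0.     0.314 -0.949 -0.07 ]
 [ 1.    -0.001 -0.001  0.   ]
 [-0.001 -0.949 -0.314 -0.08 ]
 [ 0.     0.     0.     1.   ]]
[ 0.56809609 -0.0178467   0.26017923]
tab [252.6 217.6]
edge [252.6 163.7]
tip [252.4 247.8]
presspt [252.6 222.9]
[252.8256 215.1168] [ 0.49702664 -0.04101912  0.087     ] [ 0.49548499 -0.04140927  0.087     ]
tab by eye [-0.0799107   0.01977082]
lid upper edge by eye [-0.05072797  0.0197218 ]
[-0.10828438  0.08279443]
[-0.10828846 -0.08355761]
```

Run:
```python
from h import *
env.move_straight(W(-.085,.02,.168),rate=.06)
f0=np.array(env.state()['contact_force'])
r=env.move_straight(W(-.085,.02,.150),rate=.015,stop_force=6)
s=env.state();print(r,s['time'],s['tcp_pos'],s['contact_force']-f0)
env.dwell(.8)
shot('scene','scene2'); s=env.state();print(s['contact_force']-f0)
a=cv2.imread('pics/scene2.png')[80:340,90:370]; cv2.imwrite('pics/c2.png',cv2.resize(a,None,fx=2.3,fy=2.3))
```

```text
True 5.9917 [ 0.49405537 -0.0419435   0.1525178 ] [-1.9709982   0.32857403  4.26990595]
[-2.45444197  0.40489232  5.0136546 ]
```

View pics/c2.png

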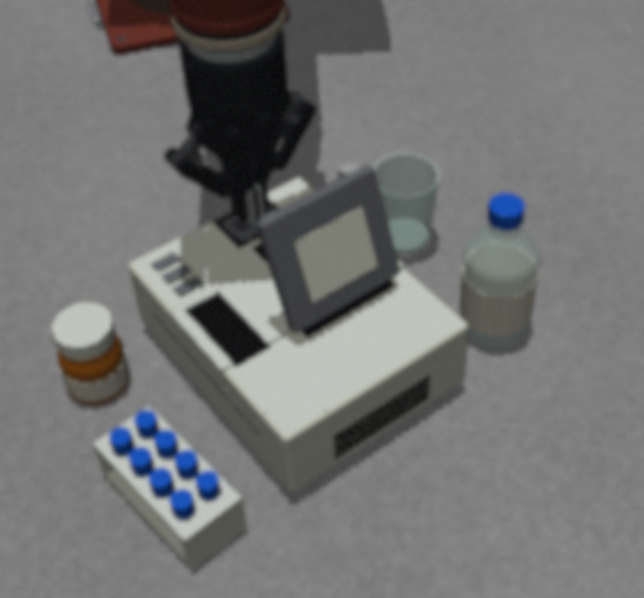

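Run:
```python
from h import *
env.move_straight(W(-.085,.02,.225),rate=.08)
env.move_straight(W(-.03,.015,.225),rate=.08)
f0=np.array(env.state()['contact_force'])
r=env.move_straight(W(.068,.015,.225),rate=.03,stop_force=8)
s=env.state();print(r,s['time'],Rr.T@(s['tcp_pos'][:2]-T0),s['tcp_pos'][2],s['contact_force']-f0)
env.dwell(.3);print(env.state()['contact_force']-f0)
p=shot('scene','scene3'); a=p['frame'][80:340,90:370]; cv2.imwrite('pics/c3.png',cv2.resize(a,None,fx=2.3,fy=2.3))
```

```text
True 11.1917 [0.05312523 0.01508817] 0.2240671473048311 [-1.02986727 -0.21182812  4.31826821]
[0.01296224 0.46197014 1.49667818]
```

View pics/c3.png

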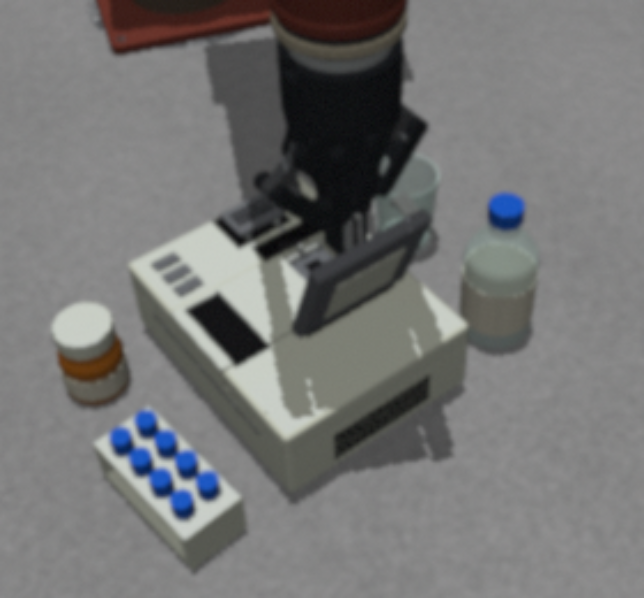

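Run:
```python
from h import *
f0=np.array(env.state()['contact_force'])
r=env.move_straight(W(.062,.015,.225),rate=.01,stop_force=7)
s=env.state();print(r,s['time'],Rr.T@(s['tcp_pos'][:2]-T0),s['contact_force']-f0, s['contact_force'])
env.dwell(.4);print(env.state()['contact_force'])
env.move_straight(W(-.03,.015,.225),rate=.08)
env.move_straight(W(-.03,.015,.33),rate=.12)
env.dwell(.3);s=env.state();print(s['time'],s['contact_force'])
p=shot('scene','scene4'); a=p['frame'][80:340,90:370]; cv2.imwrite('pics/c4.png',cv2.resize(a,None,fx=2.3,fy=2.3,interpolation=cv2.INTER_CUBIC))
for th in (1.57,1.7,1.78,1.85,1.92):
  out=[]
  for y in (.07,-.03):
    # top rear (upper-face) edge corner, front edge
    for off in (.006,-.006):
      x=.0435-.095*np.cos(th)+off*np.sin(th); z=.083+.095*np.sin(th)+off*np.cos(th)
      out.append(((px(p,W(x,y,z))-[90,80])*2.3).round(0).tolist())
  print(th,out)
for X in [(-.11,.085),(.11,.085),(.11,-.085),(-.11,-.085)]: print(((px(p,W(*X,.075))-[90,80])*2.3).round(0))
```

```text
True 11.9833 [0.05274687 0.01553832] [-0.38544123  0.39502959  0.9067662 ] [-1.47555608 -0.71701477  1.63818061]
[-1.40285005 -0.23633507  0.3223187 ]
14.8917 [-0.04930618  0.2567869  -1.47869162]
1.57 [[404.0, 185.0], [393.0, 176.0], [288.0, 247.0], [277.0, 237.0]]
1.7 [[415.0, 196.0], [404.0, 185.0], [298.0, 259.0], [288.0, 247.0]]
1.78 [[422.0, 203.0], [411.0, 192.0], [305.0, 267.0], [295.0, 254.0]]
1.85 [[428.0, 210.0], [417.0, 198.0], [311.0, 274.0], [300.0, 261.0]]
1.92 [[433.0, 217.0], [423.0, 204.0], [317.0, 282.0], [306.0, 268.0]]
[298. 172.]
[469. 323.]
[282. 439.]
[124. 260.]
```

View pics/c4.png

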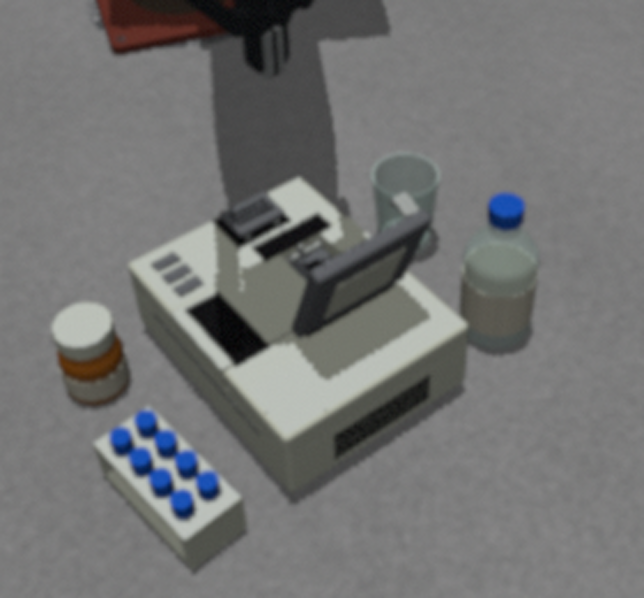

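Run:
```python
from h import *
p=eyes.read_camera('scene')
a=p['frame'][160:235,205:290]; big=cv2.resize(a,None,fx=8,fy=8,interpolation=cv2.INTER_CUBIC)
d=np.array([-.8,1.5]) # registration offset px
for th,c in ((1.57,(255,0,0)),(1.78,(0,0,255)),(1.92,(0,255,0))):
  for off in (.006,-.006):
    q=[]
    for y in (.07,-.03):
      x=.0435-.095*np.cos(th)+off*np.sin(th); z=.083+.095*np.sin(th)+off*np.cos(th)
      q.append(tuple(int(v) for v in ((px(p,W(x,y,z))+d-[205,160])*8+4)))
    cv2.line(big,q[0],q[1],c,1)
cv2.imwrite('pics/c5.png',big)
```

```text
(no output)
```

View pics/c5.png

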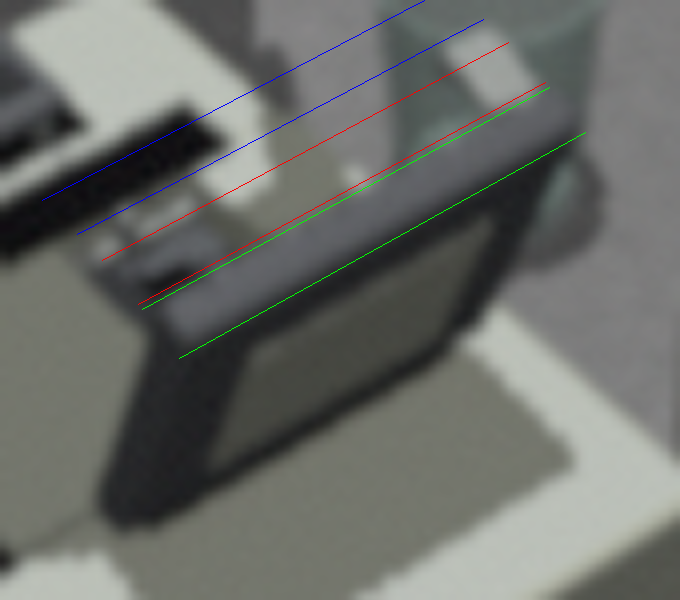

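Run:
```python
from h import *
a=cv2.imread('pics/scene0.png');b=eyes.read_camera('scene')['frame']
for n,(x0,y0,x1,y1) in dict(vent=(225,235,285,285),rack=(130,255,200,330),jar=(110,205,150,260),bottle=(290,160,325,235),beaker=(250,145,275,195),tab=(183,160,218,180),tabfront=(180,150,216,175)).items():
    m=cv2.matchTemplate(b[y0-8:y1+8,x0-8:x1+8],a[y0:y1,x0:x1],cv2.TM_CCOEFF_NORMED);_,v,_,l=cv2.minMaxLoc(m);print(n,round(v,3),l[0]-8,l[1]-8)
s=env.state();print(s['time'],s['contact_force'],s['tcp_pos'])
env.finish_job()
```

```text
vent 0.965 -6 4
rack 0.999 0 0
jar 1.0 0 0
bottle 0.999 0 0
beaker 0.251 -1 -8
tab 0.891 0 0
tabfront 0.727 0 1
15.0417 [-0.13812503  0.22557723  0.31920882] [ 0.54773259 -0.02907991  0.32980585]
the job is handed in; nothing more can be done
```

I opened the reader's lid to its stop and handed the job in at about 15 s, well inside the 48 s limit; no verdict was reported.

- **Pressing the tab:** I pressed it with the closed fingertips until the force changed by 6 N. The next picture showed the lid had sprung up.
- **Pushing the lid back:** I pushed it with the fingertips, with an 8 N force limit, then repeated with a 7 N limit and it went no further. I then withdrew the arm well clear.

**What the last checks showed:**
- **Lid:** in the scene picture the lid's edge lies on the line drawn for 1.92 rad, clearly past the 1.78 rad line.
- **Tab and bystanders:** the tab, bottle, jar and rack match the first picture with no shift (tab score 0.89, the others 0.999 or better). A second tab patch matched one row lower at only 0.73.
- **Reader:** the two top corners I compared between the first and last pictures agree within about 1 to 2 pixels, a few mm at most.

**What disagreed or stayed unclear:**
- **Reader vent:** the picture match on the vent slots gave a shift of (-6, +4) pixels. The tab patches and the reader's corners did not move like that, so I took it as a false match on the repeating slots. I did not look further before handing in.
- **Beaker:** the match failed, with a score of 0.25. The lid now covers part of that patch, and by eye the beaker stands in place.
- **Wrist force:** readings taken just after the pushes stopped were small and noisy, so the lid's position rests on the picture and on the finger position at the stop (53 mm, against 51.5 mm predicted).

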